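# Post the cracked mirror glass into the scrap box

### The arm

A 6-joint arm with a two-finger parallel gripper is mounted at the origin on the work surface. World frame = base frame: x ahead of the robot, y to its left, z up, the work surface at z = 0. Lengths are in m, angles in degrees, forces in N, time in s.
With the tool pointing down it reaches from about 0.3 to 0.75 m from the base axis. Payload 8.5 kg.
Tool frame: the origin (TCP) lies on the centre line of the jaws, within the pads' length; the fingertips stand 25 mm ahead of it and the grasp point (between the pads) lies 6 mm ahead of it; z points along the fingers, y is the line along which they close (so a half turn about z gives the same grasp; the last joint's range is limited). The gripper opens to 85 mm and grips with 20 to 120 N. Pads are 22 mm wide; open, the fingers measure 114 mm over their backs; the gripper's body (76 mm by 85 mm) begins 54 mm behind the grasp point. The pads swing forward as they close: fully open they stand 13 mm farther back than shut.
Start: joints at [58.711, 21.807, 74.336, -0, 83.858, -12.336], TCP at [0.179, 0.52, 0.256] pointing down, gripper open.
Joint ranges: [-178.18, 178.18], [-50.72, 133.34], [12.68, 142.11], [-81.47, 261.47], [9.98, 163.14], [-165.26, 165.26]. Speed limits (degrees/s): [136.94, 136.94, 180, 180, 180, 180].

### API

Orientations are given as a 3x3 rotation matrix whose columns are the frame's x, y, z axes.
In Python, from rig import telemetry, optics, env gives the robot as it stands.
- The arm moves only by the tool send_rows, never from a script. Its argument "deltas" is a list that holds one entry, the list of rows, each a list of 7 numbers: the shift along the tool's x, y, z in m, then the turn, a rotation vector about the tool's x, y, z in rad, then the opening, from -1 (shut) to 1 (fully open), so that 0 is half open. In form: [[[x, y, z, ax, ay, az, grip], ...]]. A call has 1 to 12 rows; each row shifts and turns the commanded pose from where the row before left it, along the tool's axes as they then stand; what a row does not reach is not made up. A row lasts 1/8 s, in which the tool goes at most 62.5 mm and 10.7 degrees, less where a joint would pass 70% of its speed; a pose out of reach is approached as far as the arm can. A call is refused whole if a number of a shift passes 0.0625 or a number of a turn 0.188, either way. A call with a gripper value outside its range is refused whole. The fingers move at their own pace and stop on an object; "squeeze" is the grip in N (left out, the last holds). Time passes only in rows, so rows that do not move let the fingers close. It gives the time, the measured TCP pose, the force, the opening and the grip force at its end, in the units of the state.
- telemetry.observe(): the state, without advancing time (a new reading comes with each control period).
- optics.get_image(name): name is "scene" or "top" or "wrist"; returns a dict with "image" (420x560x3 uint8, red, green, blue), "range_z" (420x560 float32, m along the optical axis (not along the pixel's ray), 0 where there is no reading), "K" (3x3 intrinsics, pixels), "rvec" (rotation vector, rad) and "tvec" (3), from world to camera coordinates, as OpenCV has them; the wrist camera has in their place "hand_eye" (4x4, takes a point from camera to tool coordinates, whose origin is the TCP and whose axes are the flange's). Camera axes: x right, y down, z forward; pixel columns grow to the right and rows downward; lengths in m; the calibration is good to about 2 mm. A picture is of the moment at which its call begins: read the wrist's pose just before it.
- env.close_job(): hands the job in; it is judged then, once.
The state is a dict: "time_s": time; "q": joint angles; "qvel": joint speeds; "joint_efforts": joint torques, N m; "position": TCP position; "tool_rot": TCP orientation; "ft_force": force on the tool from outside, world axes, zero at the start; "wrist_torque": the same for the moment, N m; "grip_width": finger opening in m; "gripper_force": force on a finger pad.
Only numpy, scipy, OpenCV 4.12 (cv2) and the standard library are available. Lean on these libraries where they do the work, as an engineer would, in place of code of your own. Each camera call takes 0.05 s, during which the arm holds its last target. There are 200 camera calls.

### The job

Three flat mirror pieces stand upright in the grooves of the wooden stand. Take out the small mirror glass, the narrowest of the three, and push it edge-first down through the slot in the lid of the grey steel scrap box, so that it drops completely inside. Leave the two wider pieces standing in the stand where they are.

Things in the scene. Friction and masses are not known exactly. Their poses are not given: they have to be found in the camera images.
- small_glass_center (a point): Piece to post: cracked silvery mirror glass on black plastic, 8 mm thick, 100 wide, 95 high, 0.16 kg. Stands upright in one of three grooves (any) of the fixed wooden stand, its foot 10 mm above the table; the groove's ribs reach 38 mm above the table, the rest is free on both sides. Point: its centre (47.5 mm above its foot). x = across its thickness, y = along its width, z = up.
- large_glass_center (a point): Leave alone: large uncracked silvery mirror glass, 8 mm thick, 165 wide, 95 high, upright in another groove of the stand, parallel to the small one; the grooves lie 70 mm apart, side by side. Point: its centre, half-way up. x = across its thickness, y = along its width, z = up.
- back_plate_center (a point): Leave alone: black plastic mirror back plate without glass, three grey round bosses on it, 8 mm thick, 165 wide, 95 high, upright in the remaining groove of the stand. Point: its centre, half-way up. x = across its thickness, y = along its width, z = up.
- slot (a point): Slot in the lid of the fixed grey steel scrap box (170 mm along x, 200 along y, 150 high, hollow, 142 deep inside). Point: the slot's centre at the lid's upper surface. Slot 24 mm wide along x, 124 long along y; lid 4 mm thick. Steel lips on both long sides flare out at 45 degrees, their tops 10 mm above the lid, 23 mm from the middle. A glass let go in the slot falls inside. z = up.
Things that resemble listed ones, but are neither listed nor needed, are in the scene too. Leave any blue look-alike of the part that bears small_glass_center alone.

How it is judged (in metres and radians):
At the end, for the whole second after the job is handed in: The small glass is inside the scrap box: its centre at least 60 mm below the lid's upper surface and within the box's walls. The large glass and the back plate are each within 30 mm of where they stood (z of small_glass_center in the frame of slot below -0.06 m and x of small_glass_center in the frame of slot between -0.085 and 0.085 m and y of small_glass_center in the frame of slot between -0.1 and 0.1 m and distance of each of large_glass_center, back_plate_center from where it was at the start of the episode below 0.03 m); the robot touches nothing.
It fails at once if the large glass is taken from or knocked out of its place (moved more than 40 mm) (distance of large_glass_center from where it was at the start of the episode above 0.04 m).
It fails at once if the back plate is taken from or knocked out of its place (moved more than 40 mm) (distance of back_plate_center from where it was at the start of the episode above 0.04 m).
It also fails if it takes over 45 s, if anything falls off the work surface, if the arm or the gripper's body presses on something with over 40 N, if the wrist force passes 120 N, or if a joint passes its speed limit or range.

## Working session

There is one attempt and no reset: what is moved stays moved. The work goes in short steps, Python scripts to look and compute and a tool call to move; the robot and the scene stay as the last step left them, time stands still between calls to the robot, and variables do not carry over. Pictures are saved under pics/ and viewed, at most 10 in all, crops included, and the job is handed in when it is done.

Besides the shell and the picture viewer there is one more tool, called after "Request:" as a command line: name --argument value ..., lists and objects as JSON in quotes. send_rows: Moves the arm, as the interface text tells. Its arguments: {"type":"object","properties":{"deltas":{"type":"array"},"squeeze":{"type":"number"}},"required":["deltas"]}

```bash
mkdir -p pics; cat > h.py <<'E'
import numpy as np, cv2
from rig import telemetry, optics, env
def cloud(name):
    s=telemetry.observe(); d=optics.get_image(name); Z=d["range_z"]; K=d["K"]
    v,u=np.mgrid[:Z.shape[0],:Z.shape[1]]
    P=np.stack([(u-K[0,2])/K[0,0]*Z,(v-K[1,2])/K[1,1]*Z,Z],-1).astype(float)
    if "hand_eye" in d:
        H=np.array(d["hand_eye"]); P=P@H[:3,:3].T+H[:3,3]
        P=P@np.array(s["tool_rot"]).T+np.array(s["position"])
    else:
        R=cv2.Rodrigues(np.array(d["rvec"],float))[0]; P=(P-np.array(d["tvec"]).ravel())@R
    P[Z==0]=np.nan
    return d["image"],P
def save(n,im): cv2.imwrite(n,cv2.cvtColor(im,cv2.COLOR_RGB2BGR))
E
python3 - <<'E'
from h import *
s=telemetry.observe(); print(s["position"],np.round(s["tool_rot"],3),s["time_s"],s["grip_width"])
for n in("scene","top"):
    im,P=cloud(n); save(f"pics/{n}.png",im); np.save(n+".npy",P)
E
```

```text
[0.1784918  0.5199511  0.25569145] [[-0.946  0.325 -0.001]
 [ 0.325  0.946 -0.001]
 [ 0.    -0.001 -1.   ]] 0.0 0.08559898669091139
```

View pics/scene.png

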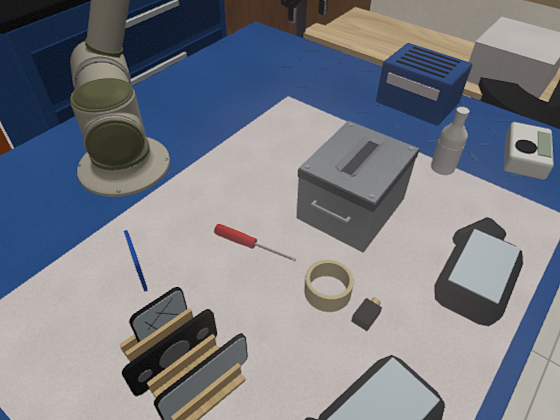

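View pics/top.png

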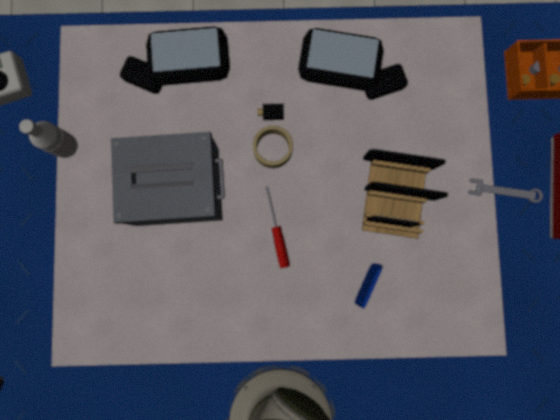

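The scene view shows the cracked small glass at about (158,312), nearest the robot. The top view shows it at (393,222), the stand around (400,195) and the slot at (163,174).

```bash
python3 - <<'E'
from h import *
P=np.load("top.npy")
for u,v in[(393,222),(368,219),(420,224),(405,191),(405,158),(163,174),(115,140),(212,218),(208,136),(282,390),(280,250),(500,350)]: print(u,v,np.round(P[v,u],3))
# stand region, high points
S=P[140:245,355:455].reshape(-1,3); S=S[S[:,2]>0.07]; 
print(len(S)); 
from scipy.cluster.hierarchy import fcluster,linkage
L=fcluster(linkage(S[:,:2],'single'),0.012,'distance')
for l in set(L):
    c=S[L==l]
    if len(c)<15: continue
    t=c[c[:,2]>c[:,2].max()-0.012]; (x,y),wh,a=cv2.minAreaRect(t[:,:2].astype(np.float32)*1000)
    print(len(c),len(t),(x,y),wh,a,c[:,2].max())
B=P[125:230,100:230].reshape(-1,3); B=B[(B[:,2]>0.13)&(B[:,2]<.156)]
print(cv2.minAreaRect(B[:,:2].astype(np.float32)*1000),np.median(B[:,2]))
# slot: deep pixels within box
Q=P[145:205,122:205]; m=Q[...,2]<0.12
print(m.sum(), cv2.minAreaRect((Q[m][:,:2]*1000).astype(np.float32)))
S=np.load("scene.npy")
for u,v in[(158,300),(165,315),(359,157),(359,195)]: print("scene",u,v,np.round(S[v,u],3))
E
```

```text
393 222 [ 0.43  -0.251  0.08 ]
368 219 [ 0.439 -0.202  0.061]
420 224 [ 0.427 -0.325  0.03 ]
405 191 [ 0.496 -0.281  0.08 ]
405 158 [ 0.567 -0.282  0.087]
163 174 [0.56  0.26  0.002]
115 140 [0.605 0.319 0.154]
212 218 [0.449 0.137 0.074]
208 136 [0.61  0.133 0.15 ]
282 390 [ 0.106 -0.004  0.135]
280 250 [ 0.377 -0.009  0.025]
500 350 [ 0.141 -0.498  0.   ]
1360
261 177 (434.0804138183594, -252.24200439453125) (92.97346496582031, 8.357644081115723) 80.21967315673828 0.11213711805520919
570 304 (570.524169921875, -282.80877685546875) (157.93292236328125, 8.951862335205078) 80.18136596679688 0.11106465535922996
529 318 (499.6221618652344, -284.09814453125) (158.40211486816406, 9.016904830932617) 80.0368423461914 0.11254035585139426
((529.9719848632812, 226.41897583007812), (173.80380249023438, 203.85015869140625), 2.297499179840088) 0.1514550604324471
705 ((554.2667236328125, 257.93963623046875), (30.122278213500977, 133.66038513183594), 2.558378219604492)
scene 158 300 [ 0.436 -0.25   0.106]
scene 165 315 [ 0.438 -0.247  0.058]
scene 359 157 [0.482 0.32  0.067]
scene 359 195 [0.584 0.13  0.148]
```

Request:
send_rows --deltas '[[[0, 0, -0.0125, 0, 0, 0.15, 1], [0, 0, -0.0125, 0, 0, 0.15, 1], [0, 0, -0.0125, 0, 0, 0.15, 1], [0, 0, -0.0125, 0, 0, 0.15, 1], [0, 0, -0.0125, 0, 0, 0.15, 1], [0, 0, -0.0125, 0, 0, 0.15, 1], [0, 0, -0.0125, 0, 0, 0.15, 1], [0, 0, -0.0125, 0, 0, 0.15, 1]]]'

```text
time_s: 1.1
position: [0.1786, 0.5201, 0.3563]
tool_rot: [[-0.035, 0.999, -0.001], [0.999, 0.035, -0.001], [-0.001, -0.001, -1.0]]
ft_force: [-0.3, 0.1, -0.1]
grip_width: 0.0854
gripper_force: 0.0
```

Request:
send_rows --deltas '[[[-0.035, 0.042, -0.005, 0, 0, 0, 1], [-0.035, 0.042, -0.005, 0, 0, 0, 1], [-0.035, 0.042, -0.005, 0, 0, 0, 1], [-0.035, 0.042, -0.005, 0, 0, 0, 1], [-0.035, 0.042, -0.005, 0, 0, 0, 1], [-0.035, 0.042, -0.005, 0, 0, 0, 1], [-0.035, 0.042, -0.005, 0, 0, 0, 1], [-0.035, 0.042, -0.005, 0, 0, 0, 1], [0, 0, 0, 0, 0, 0, 1], [0, 0, 0, 0, 0, 0, 1]]]'

```text
time_s: 2.35
position: [0.5253, 0.254, 0.396]
tool_rot: [[-0.04, 0.999, -0.001], [0.999, 0.04, 0.0], [0.0, -0.001, -1.0]]
ft_force: [0.3, 1.3, 0.1]
grip_width: 0.0852
gripper_force: 0.0
```

```bash
python3 - <<'E'
from h import *
s=telemetry.observe(); print(np.round(s["position"],3),np.round(s["tool_rot"],3),s["time_s"],np.round(s["q"],1))
im,P=cloud("wrist"); save("pics/w1.png",im); np.save("w1.npy",P)
E
```

```text
[0.525 0.254 0.396] [[-0.04   0.999 -0.001]
 [ 0.999  0.04   0.   ]
 [ 0.    -0.001 -1.   ]] 2.35 [ 14.2  22.6  50.7   0.  106.8  11.9]
```

View pics/w1.png

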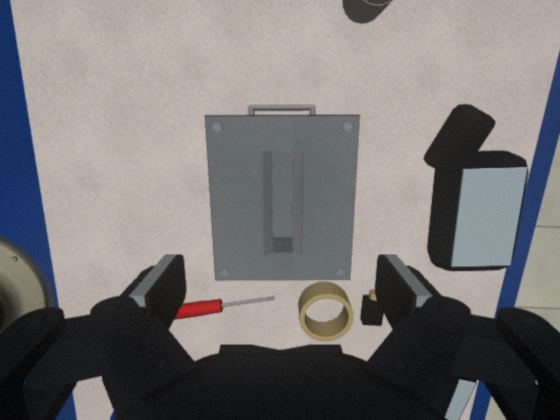

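The wrist view shows the lid at (207–359, 115–280), with the slot between the lips from (283,150) to (283,255).

```bash
python3 - <<'E'
from h import *
P=np.load("w1.npy")
for v in (165,185,205,225,245):
    print(v,[tuple(np.round(P[v,u]*1000).astype(int)) for u in (240,258,262,265,268,271,274,278,284,290,294,297,300,303,306,312,330)])
print("col283",[(v,*np.round(P[v,283]*1000).astype(int)) for v in range(140,270,4)])
Q=P[90:300,190:380].reshape(-1,3); Q=Q[(Q[:,2]>.14)]
print(cv2.minAreaRect(Q[:,:2].astype(np.float32)*1000),np.median(Q[:,2]))
L=Q[Q[:,2]>.157]; print(len(L),cv2.minAreaRect(L[:,:2].astype(np.float32)*1000))
E
```

```text
165 [(np.int64(479), np.int64(269), np.int64(149)), (np.int64(500), np.int64(271), np.int64(152)), (np.int64(505), np.int64(272), np.int64(161)), (np.int64(508), np.int64(272), np.int64(158)), (np.int64(512), np.int64(271), np.int64(154)), (np.int64(515), np.int64(271), np.int64(150)), (np.int64(516), np.int64(252), np.int64(5)), (np.int64(523), np.int64(252), np.int64(4)), (np.int64(532), np.int64(253), np.int64(5)), (np.int64(542), np.int64(253), np.int64(3)), (np.int64(541), np.int64(272), np.int64(152)), (np.int64(544), np.int64(273), np.int64(155)), (np.int64(548), np.int64(273), np.int64(158)), (np.int64(551), np.int64(274), np.int64(159)), (np.int64(555), np.int64(273), np.int64(149)), (np.int64(562), np.int64(273), np.int64(150)), (np.int64(583), np.int64(274), np.int64(151))]
185 [(np.int64(480), np.int64(246), np.int64(150)), (np.int64(501), np.int64(247), np.int64(150)), (np.int64(506), np.int64(249), np.int64(159)), (np.int64(509), np.int64(249), np.int64(158)), (np.int64(512), np.int64(248), np.int64(155)), (np.int64(516), np.int64(248), np.int64(150)), (np.int64(517), n
[... 4200 characters left out ...]
240, np.int64(536), np.int64(131), np.int64(21)), (244, np.int64(536), np.int64(131), np.int64(40)), (248, np.int64(536), np.int64(131), np.int64(58)), (252, np.int64(533), np.int64(164), np.int64(149)), (256, np.int64(534), np.int64(159), np.int64(150)), (260, np.int64(534), np.int64(154), np.int64(151)), (264, np.int64(534), np.int64(148), np.int64(151)), (268, np.int64(534), np.int64(143), np.int64(151))]
((529.8863525390625, 226.2750244140625), (173.52859497070312, 203.24900817871094), 2.497274875640869) 0.1505404059167214
1178 ((538.2472534179688, 226.63323974609375), (64.92510986328125, 124.57466888427734), 2.5825796127319336)<stdin>:4: RuntimeWarning: invalid value encountered in cast
```

Request:
send_rows --deltas '[[[-0.0558, -0.0123, 0.012, 0, 0, 0, 0.2], [-0.0558, -0.0123, 0.012, 0, 0, 0, 0.2], [-0.0558, -0.0123, 0.012, 0, 0, 0, 0.2], [-0.0558, -0.0123, 0.012, 0, 0, 0, 0.2], [-0.0558, -0.0123, 0.012, 0, 0, 0, 0.2], [-0.0558, -0.0123, 0.012, 0, 0, 0, 0.2], [-0.0558, -0.0123, 0.012, 0, 0, 0, 0.2], [-0.0558, -0.0123, 0.012, 0, 0, 0, 0.2], [-0.0558, -0.0123, 0.012, 0, 0, 0, 0.2], [0, 0, 0, 0, 0, 0.106, 0.2], [0, 0, 0, 0, 0, 0.106, 0.2], [0, 0, 0, 0, 0, 0, 0.2]]]'

```text
time_s: 3.9
position: [0.4352, -0.2513, 0.2886]
tool_rot: [[0.169, 0.986, 0.0], [0.986, -0.169, -0.0], [-0.0, 0.0, -1.0]]
ft_force: [0.1, -0.1, 0.5]
grip_width: 0.051
gripper_force: 0.0
```

```bash
python3 - <<'E'
from h import *
s=telemetry.observe(); print(np.round(s["position"],4),np.round(s["tool_rot"],3),s["time_s"],np.round(s["q"],1),s["grip_width"])
im,P=cloud("wrist"); save("pics/w2.png",im); np.save("w2.npy",P)
p=np.array([.434,-.252]); S=P.reshape(-1,3); S=S[(S[:,2]>.07)&(S[:,2]<.12)&(np.linalg.norm(S[:,:2]-p,axis=1)<.06)]
for z0,z1 in((.07,.12),(.1,.12)):
    t=S[(S[:,2]>z0)&(S[:,2]<z1)]; print(len(t),cv2.minAreaRect(t[:,:2].astype(np.float32)*1000),np.percentile(t[:,2],[5,50,98]))
E
```

```text
[ 0.4352 -0.2513  0.2886] [[ 0.169  0.986  0.   ]
 [ 0.986 -0.169 -0.   ]
 [-0.     0.    -1.   ]] 3.9 [-43.5  15.7  78.1   0.   86.2 -33.8] 0.05103802255796407
785 ((434.8951110839844, -252.43231201171875), (97.63314056396484, 8.141791343688965), 80.24999237060547) [0.09688189 0.10498803 0.10682216]
713 ((434.44525146484375, -253.06417846679688), (91.9863510131836, 7.145716190338135), 80.07872009277344) [0.10169922 0.10512606 0.10684585]
```

View pics/w2.png

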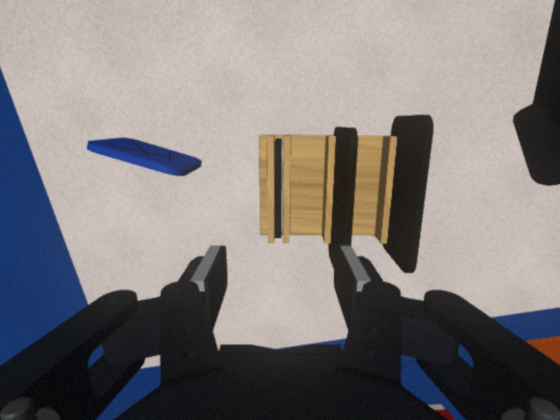

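The wrist view shows the small glass at (278,187) between its ribs, the other pieces at (343,190) and (412,190), and the fingers centred on the groove line. The measured pose agrees to 1 mm.

Request:
send_rows --deltas '[[[0, 0, 0.0367, 0, 0, 0, 0.2], [0, 0, 0.0367, 0, 0, 0, 0.2], [0, 0, 0.0367, 0, 0, 0, 0.2], [0, 0, 0.0367, 0, 0, 0, 0.2], [0, 0, 0.0367, 0, 0, 0, 0.2], [0, 0, 0, 0, 0, 0, 0.2], [0, 0, 0, 0, 0, 0, -1], [0, 0, 0, 0, 0, 0, -1], [0, 0, 0, 0, 0, 0, -1], [0, 0, 0, 0, 0, 0, -1], [0, 0, 0, 0, 0, 0, -1], [0, 0, 0, 0, 0, 0, -1]]]' --squeeze 40

```text
time_s: 5.45
position: [0.4348, -0.2525, 0.1062]
tool_rot: [[0.171, 0.985, 0.0], [0.985, -0.171, -0.001], [-0.001, 0.0, -1.0]]
ft_force: [-4.1, 1.2, 7.9]
grip_width: 0.0071
gripper_force: 39.3
```

Request:
send_rows --deltas '[[[0, 0, -0.015, 0, 0, 0, -1], [0, 0, -0.025, 0, 0, 0, -1], [0, 0, -0.035, 0, 0, 0, -1], [0, 0, -0.035, 0, 0, 0, -1], [0, 0, -0.035, 0, 0, 0, -1], [0, 0, -0.035, 0, 0, 0, -1], [0, 0, -0.035, 0, 0, 0, -1], [0, 0, -0.015, 0, 0, 0, -1], [0, 0, 0, 0, 0, -0.106, -1], [0, 0, 0, 0, 0, -0.106, -1], [0, 0, 0, 0, 0, 0, -1]]]'

```text
time_s: 6.82
position: [0.4348, -0.2522, 0.3353]
tool_rot: [[-0.039, 0.999, 0.0], [0.999, 0.039, -0.0], [-0.0, 0.0, -1.0]]
ft_force: [-0.1, -0.2, -1.0]
grip_width: 0.0072
gripper_force: 39.3
```

Request:
send_rows --deltas '[[[0.043, 0.0103, 0, 0, 0, 0, -1], [0.043, 0.0103, 0, 0, 0, 0, -1], [0.043, 0.0103, 0, 0, 0, 0, -1], [0.043, 0.0103, 0, 0, 0, 0, -1], [0.043, 0.0103, 0, 0, 0, 0, -1], [0.043, 0.0103, 0, 0, 0, 0, -1], [0.043, 0.0103, 0, 0, 0, 0, -1], [0.043, 0.0103, 0, 0, 0, 0, -1], [0.043, 0.0103, 0, 0, 0, 0, -1], [0.043, 0.0103, 0, 0, 0, 0, -1], [0.043, 0.0103, 0, 0, 0, 0, -1], [0, 0, 0, 0, 0, 0, -1]]]'

```text
time_s: 8.32
position: [0.5291, 0.2271, 0.3344]
tool_rot: [[-0.041, 0.999, -0.001], [0.999, 0.041, 0.0], [0.0, -0.001, -1.0]]
ft_force: [-0.3, -1.4, -2.2]
grip_width: 0.007
gripper_force: 39.4
```

```bash
python3 - <<'E'
from h import *
s=telemetry.observe(); print(np.round(s["position"],4),np.round(s["tool_rot"],3),s["time_s"],s["grip_width"],np.round(s["ft_force"],2))
im,P=cloud("wrist"); save("pics/w3.png",im)
S=P.reshape(-1,3); S=S[(S[:,2]>.2)&(S[:,2]<.3)&(abs(S[:,0]-.53)<.02)&(abs(S[:,1]-.2265)<.08)]
if len(S)>20:
    print(len(S),S.min(0),S.max(0))
    for z in(.235,.255,.275):
        t=S[abs(S[:,2]-z)<.01]; print(z,len(t),t.min(0)[:2],t.max(0)[:2])
im,P=cloud("scene"); S=P.reshape(-1,3); S=S[(S[:,2]>.2)&(S[:,2]<.30)&(abs(S[:,0]-.53)<.03)&(abs(S[:,1]-.2265)<.08)]
print(len(S))
if len(S)>20: print(np.percentile(S,[1,50,99],axis=0))
a=im; save("pics/s3.png",a)
E
```

```text
[0.5291 0.2271 0.3344] [[-0.041  0.999 -0.001]
 [ 0.999  0.041  0.   ]
 [ 0.    -0.001 -1.   ]] 8.325 0.006988385855695702 [-0.32 -1.43 -2.18]
113 [0.52385082 0.27277504 0.25678274] [0.53191811 0.27595404 0.29992653]Traceback (most recent call last):
  File "<stdin>", line 8, in <module>
    return umr_minimum(a, axis, None, out, keepdims, initial, where)
ValueError: zero-size array to reduction operation minimum which has no identity
```

View pics/w3.png

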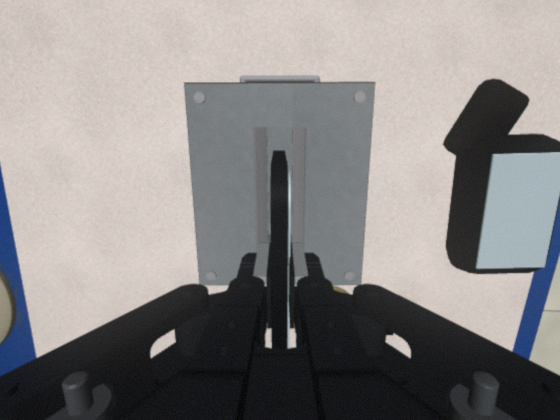

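The glass hangs straight, with its upper end at (279,155) between the lips at x = 260 and 298 px. I'll lower it and release.

Request:
send_rows --deltas '[[[0, 0.001, 0.02, 0, 0, 0, -1], [0, 0, 0.02, 0, 0, 0, -1], [0, 0, 0.02, 0, 0, 0, -1], [0, 0, 0.02, 0, 0, 0, -1], [0, 0, 0.02, 0, 0, 0, -1], [0, 0, 0.02, 0, 0, 0, -1], [0, 0, 0.019, 0, 0, 0, -1], [0, 0, 0, 0, 0, 0, -1]]]'

```text
time_s: 9.38
position: [0.5299, 0.2237, 0.1951]
tool_rot: [[-0.038, 0.999, -0.002], [0.999, 0.038, -0.001], [-0.001, -0.002, -1.0]]
ft_force: [-0.7, -0.4, -0.8]
grip_width: 0.0073
gripper_force: 39.3
```

Request:
send_rows --deltas '[[[0, 0, 0, 0, 0, 0, 0], [0, 0, 0, 0, 0, 0, 0], [0, 0, 0, 0, 0, 0, 0], [0, 0, 0, 0, 0, 0, 0], [0, 0, -0.03, 0, 0, 0, 0], [0, 0, -0.04, 0, 0, 0, 0], [0, 0, -0.05, 0, 0, 0, 0], [0, 0, -0.05, 0, 0, 0, 0], [0, 0, -0.03, 0, 0, 0, 0], [0, 0, 0, 0, 0, 0, 0], [0, 0, 0, 0, 0, 0, 0]]]'

```text
time_s: 10.75
position: [0.5302, 0.2248, 0.3946]
tool_rot: [[-0.04, 0.999, -0.002], [0.999, 0.04, -0.0], [-0.0, -0.002, -1.0]]
ft_force: [0.9, 0.4, -0.2]
grip_width: 0.0428
gripper_force: 0.0
```

```bash
python3 - <<'E'
from h import *
s=telemetry.observe(); print(np.round(s["position"],4),s["time_s"],s["grip_width"],np.round(s["ft_force"],2))
im,P=cloud("wrist"); save("pics/w4.png",im)
S=P.reshape(-1,3); S=S[(abs(S[:,0]-.53)<.01)&(abs(S[:,1]-.2265)<.08)&(S[:,2]<.3)]; print("highest in slot band",np.percentile(S[:,2],[50,99,100]))
im,P=cloud("scene"); save("pics/s4.png",im)
T=np.load("scene.npy"); D=np.linalg.norm(P-T,axis=-1)[290:415,110:260]; print("stand change",np.nanmedian(D),np.nanmean(D>.03))
E
```

```text
[0.5302 0.2248 0.3946] 10.75 0.04284488904150977 [ 0.93  0.39 -0.25]
highest in slot band [0.00512482 0.15199552 0.15337145]
stand change 0.0014783150760994583 0.05616
```

View pics/w4.png

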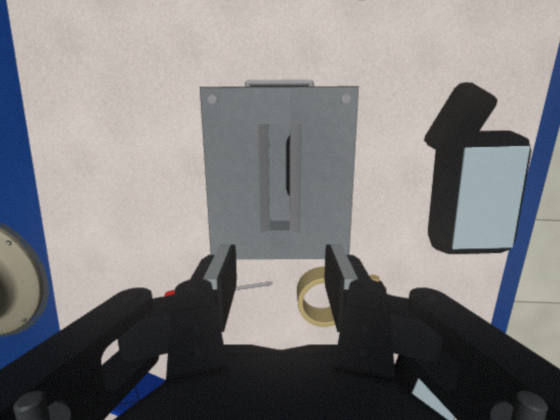

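View pics/s4.png

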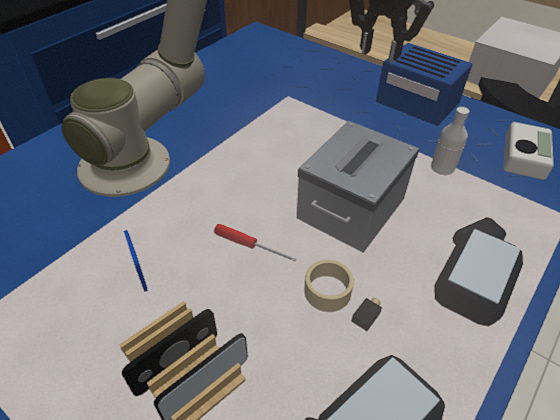

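The glass lies inside the box: only its dark edge shows through the slot at (290,165), and nothing stands above the lid. The other two pieces stand unmoved at (170,352) and (203,377) in the scene view.

```bash
python3 -c "
from rig import env
print(env.close_job())"
```

```text
the job is handed in; nothing more can be done
None
```

The small glass was lowered through the slot and dropped inside the scrap box, the large glass and back plate stayed standing in the stand, and the job was handed in at about 11 s; the hand-in returned no verdict.

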